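# Roll the vial onto the code reader's line and take a reading

## Task

A crimp-capped glass vial lies on the rubber mat of the code reading station. With the fingertips, gently roll it (do not grip, lift or slide it) onto the white line, until it lies along the line, centred over it and between the two end ticks; then press the read key right down and let it go. Leave everything else where it is.

Things in the scene. Friction and masses are not known exactly. Their poses are not given: they have to be found in the camera images.
- vial: Vial to roll: smooth glass, 23 mm diameter, 76 mm long, 32 g, lying 70 to 110 mm left or right of the line, up to 6 degrees askew. Origin on its axis, middle of the 57 mm barrel, 11.5 mm above the mat. x along it: bottom at -28.5 mm, end of the 21 mm wide cap at +47 mm; y, z turn as it rolls. Pushed slowly at half height it rolls and stops with the push; a fingertip wedged high on its side can jam it.
- line (a point): Middle of the white line on the station's dark rubber mat, at the mat's surface, 10 mm above the table. x runs along the line away from the robot, y across it to the robot's left, z up. The line is 4 mm wide, 170 mm long, with a 30 mm cross tick at each end. The mat is 290 mm across (y), flush in the base.
- station: The fixed station: white base plate, 10 mm high, origin under the middle of the line, x along the line; the plate reaches from x = -145 to +205 mm, y = +-155 mm. At x = +178 mm a column carries the grey reader head, 60 mm wide, 155 to 245 mm above the table, from x = +130 mm on.
- key_top (a point): Centre of the top of the read key: a round black push key, 28 mm in diameter, in a grey ring (44 mm wide, 12 mm high) on the base, in line with the white line at its end nearest the robot, 114 mm from the line's middle. The top is 21 mm above the base while the key is up. z points up.
- key (a joint): Read key: 0 m when up, 0.005 m when right down, where it meets a hard stop. A spring brings it up again; right down takes about 4 N.
- short_vial: Bystander: a shorter vial of the same kind standing upright on the mat, on the side of the line away from the lying vial, 70 to 110 mm from the line, 23 mm in diameter and 47 mm high. Origin at the middle of its underside.
- marker: Bystander: a marker pen lying on the table to the right of the station, 12 mm thick, 127 mm long, along its x axis. Origin under its middle.
- blood_tube: Bystander: a blood tube with a purple cap lying on the table to the left of the station, 16 mm thick at the cap, 77 mm long, along its x axis. Origin under its middle.
- rack_left: Bystander: white foam rack 190 x 110 mm full of upright purple-capped tubes, 84 mm high in all, on the left of the table. Origin at the middle of its underside.
- rack_right: Bystander: white foam rack 190 x 110 mm full of upright red-capped tubes, 84 mm high in all, on the right of the table. Origin at the middle of its underside.
- pen_cup: Bystander: grey pen cup, 72 mm in diameter, 95 mm high, pens reaching to 150 mm, right rear. Origin at the middle of its underside.
- cap_dish: Bystander: white dish of spare aluminium crimp caps, 84 mm in diameter, 22 mm high, left rear. Origin at the middle of its underside.
There are look-alikes about, which are no part of the job. Leave any red or yellow look-alike of the vial alone.

How it is judged:
On the way, in this order (a step that is already met when the one before it is completed fails the run):
1. the vial has rolled a quarter turn over the mat (angle between vial's own z axis and vertical above 1.3 rad).
2. the vial has rolled half a turn (angle between vial's own z axis and vertical above 2.5 rad).
3. the vial lies still on the line (y of vial in the frame of line between -0.006 and 0.006 m and x of vial in the frame of line between -0.035 and 0.035 m and angle between the x axis of vial and the x axis of line, either way round below 0.16 rad and z of vial in the frame of line between 0.009 and 0.015 m and linear speed of vial below 0.01 m/s), for 0.2 s.
4. the read key is pressed right down with the vial on the line (y of vial in the frame of line between -0.006 and 0.006 m and x of vial in the frame of line between -0.035 and 0.035 m and angle between the x axis of vial and the x axis of line, either way round below 0.16 rad and z of vial in the frame of line between 0.009 and 0.015 m and value of joint key above 0.004 m), for 0.05 s.
At the end, for the whole second after the job is handed in: The vial, having rolled there, lies still along the line: axis within 6 mm and 9 degrees of it, barrel middle within 35 mm of the line's middle; the key was then pressed (over 4 of 5 mm) and is up again; bystanders are within 20 mm (short vial upright, 15 mm) of where they stood (all of step 3 and value of joint key below 0.001 m and distance of short_vial from where it was at the start of the episode below 0.015 m and distance of each of marker, blood_tube, rack_left, rack_right, pen_cup, cap_dish from where it was at the start of the episode below 0.02 m and angle between short_vial's own z axis and vertical below 0.2 rad); the robot touches nothing.
It fails at once if the vial is lifted off the mat (z of vial in the frame of line above 0.022 m).
It fails at once if the glass vial is pressed hard (over 25 N) (contact force between the fingers and vial above 25 N).
It fails at once if the short vial is knocked over (angle between short_vial's own z axis and vertical above 0.5 rad).
It fails at once if another thing on the bench is shoved aside (distance of short_vial from where it was at the start of the episode above 0.015 m or distance of any of marker, blood_tube, rack_left, rack_right, pen_cup, cap_dish from where it was at the start of the episode above 0.02 m).
It also fails if it takes over 48 s, if anything falls off the work surface, if the arm or the gripper's body presses on something with over 40 N, if the wrist force passes 120 N, or if a joint passes its speed limit or range.

## Robot

A 6-joint arm with a two-finger parallel gripper is mounted at the origin on the work surface. World frame = base frame: x ahead of the robot, y to its left, z up, the work surface at z = 0. Lengths are in m, angles in rad, forces in N, time in s.
With the tool pointing down it reaches from about 0.425 to 0.95 m from the base axis. Payload 3.5 kg.
Tool frame: the origin (TCP) lies midway between the tips of the shut fingers; the grasp point (between the pads) lies 19 mm behind it; z points along the fingers, y is the line along which they close (so a half turn about z gives the same grasp; the last joint's range is limited). The gripper opens to 85 mm and grips with 20 to 120 N. Pads are 22 mm wide; open, the fingers measure 114 mm over their backs; the gripper's body (76 mm by 85 mm) begins 54 mm behind the grasp point. The pads swing forward as they close: fully open they stand 13 mm farther back than shut.
Start: joints at [-1.39, 0.286, 1.577, -0, 1.279, -0.15], TCP at [0.219, -0.638, 0.231] pointing down, gripper open.
Joint ranges: [-2.77, 2.77], [-0.9, 2.22], [0.21, 2.48], [-1.53, 4.67], [0.24, 2.81], [-2.84, 2.84]. Speed limits (rad/s): [2.79, 2.79, 3.14, 3.14, 3.14, 3.14].

## Interface

Orientations are given as a unit quaternion [x, y, z, w].
In Python, from plant import get_state, read_camera, ctrl gives the robot as it stands.
- The arm moves only by the shell command python3 -m crank 'ROWS' [FORCE]. ROWS is JSON, a list of rows, each a list of 3 entries, a list of its own where there are three numbers: the shift along the tool's x, y, z in mm, then the turn about the tool's z in degrees, then the closure in counts, from 0 (fully open) to 255 (shut). In form: [[[tx, ty, tz], yaw, claw], ...]. A call has 1 to 10 rows; each row is the pose to reach, as a shift and turn from the pose commanded when the call began, along the tool's axes at that moment; what a row does not reach only later rows make up. A row lasts 1/10 s, in which the tool goes at most 50 mm and 8.59 degrees, less where a joint would pass 70% of its speed; a pose out of reach is approached as far as the arm can. A call with a gripper value outside its range is refused whole. The fingers move at their own pace and stop on an object; FORCE is the grip in N (left out, the last holds). Time passes only in rows, so rows that repeat a pose let the fingers close. It gives the time, the measured TCP pose, the force, the opening and the grip force at its end, in the units of the state.
- get_state(): the state, without advancing time (a new reading comes with each control period).
- read_camera(name): name is "scene" or "side" or "wrist"; returns a dict with "frame" (420x560x3 uint8, blue, green, red), "range_z" (420x560 float32, m along the optical axis (not along the pixel's ray), 0 where there is no reading), "vfov" (degrees; the focal length in pixels is half the picture's height over the tangent of half this angle, whatever the lens; pixels are square), "cx", "cy" (the principal point, pixels), "origin" and "orientation" of the camera in the world. Camera axes: x right, y down, z forward; pixel columns grow to the right and rows downward; lengths in m; the calibration is good to about 2 mm. The wrist camera is an equidistant fisheye: a pixel r from the principal point sees the ray r / f radians off the axis. A picture is of the moment at which its call begins.
- ctrl.sign_off(): hands the job in; it is judged then, once.
The state is a dict: "time": time; "qpos": joint angles; "dq": joint speeds; "joint_efforts": joint torques, N m; "eef_pos": TCP position; "tcp_rot": TCP orientation; "contact_force": force on the tool from outside, world axes, zero at the start; "wrist_torque": the same for the moment, N m; "opening": opening from 0.0 (shut) to 1.0 (fully open); "finger_force": force on a finger pad.
Only numpy, scipy, OpenCV 4.12 (cv2) and the standard library are available. Lean on these libraries where they do the work, as an engineer would, in place of code of your own. Each camera call takes 0.05 s, during which the arm holds its last target. There are 200 camera calls.

## Working session

There is one attempt and no reset: what is moved stays moved. The work goes in short steps, Python scripts to look and compute and a shell command to move; the robot and the scene stay as the last step left them, time stands still between calls to the robot, and variables do not carry over. Pictures are saved under pics/ and viewed, at most 10 in all, crops included, and the job is handed in when it is done.

```bash
mkdir -p pics; ls; python3 - <<'E'
from plant import get_state, read_camera
import cv2,numpy as np
s=get_state();print(s['time'],s['eef_pos'],s['tcp_rot'])
a=[]
for n in("scene","side"):
    c=read_camera(n);np.savez(f'pics/{n}0.npz',**c);print(n,c['vfov'],c['cx'],c['cy'],c['origin'],c['orientation'])
    cv2.imwrite(f'pics/{n}0.png',c['frame'])
E
```

```text
pics
0.0 [ 0.21914226 -0.63774097  0.22990436] [ 9.86352657e-01  1.64641997e-01 -1.33917318e-05 -1.20364865e-03]
scene 54.448699688557774 276.9570298901415 208.78931621534892 [ 1.10169908 -0.54361961  0.88405871] [ 0.8638312   0.34839936 -0.13062641 -0.33963258]
side 52.70588870814243 278.37562978350985 207.1057184856588 [0.25155231 1.0617487  1.07882548] [-0.12423503  0.90928837 -0.39202851  0.06382767]
```

View pics/scene0.png

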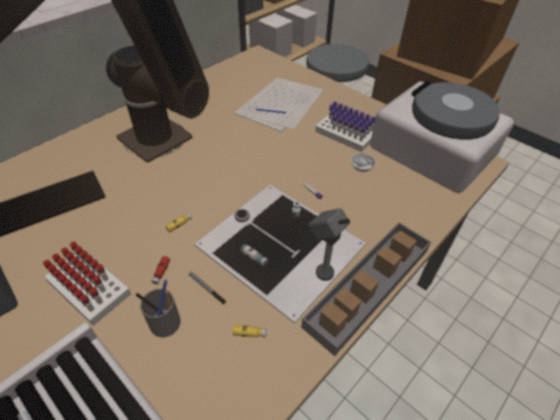

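View pics/side0.png

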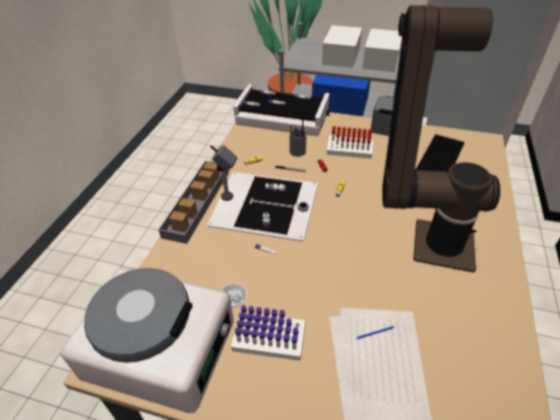

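The scene picture shows the station: key at (242,215), line running (250,223) to (297,253), clear silver-capped vial lying on the mat at about (255,255), and short vial standing at (296,209). The look-alikes are all off the mat: yellow at (178,222) and (249,331), red at (161,269). The clear one on the mat fits the description. Next is an enlarged crop to confirm it, and a measurement.

```bash
cat > h.py <<'E'
import numpy as np,cv2
from scipy.spatial.transform import Rotation as R
def ray(c,u,v,fish=False):
    f=210/np.tan(np.radians(float(c['vfov']))/2)
    p=np.c_[np.atleast_1d(u)-c['cx'],np.atleast_1d(v)-c['cy']]/f
    if fish:
        r=np.linalg.norm(p,axis=1,keepdims=True)+1e-9
        d=np.c_[p/r*np.sin(r),np.cos(r)]
    else: d=np.c_[p,np.ones(len(p))]
    return R.from_quat(c['orientation']).apply(d)
def plane(c,u,v,z,fish=False):
    d=ray(c,u,v,fish);o=np.array(c['origin']);return o+d*((z-o[2])/d[:,2])[:,None]
def proj(c,P):
    f=210/np.tan(np.radians(float(c['vfov']))/2)
    q=R.from_quat(c['orientation']).inv().apply(np.atleast_2d(P)-c['origin'])
    return q[:,:2]/q[:,2:]*f+[c['cx'],c['cy']]
E
python3 - <<'E'
from h import *
c=np.load('pics/scene0.npz');s=np.load('pics/side0.npz')
a=cv2.resize(c['frame'][180:320,190:370],None,fx=4,fy=4,interpolation=cv2.INTER_CUBIC)
cv2.imwrite('pics/crop_s.png',a)
b=cv2.resize(s['frame'][140:240,205:325],None,fx=5,fy=5,interpolation=cv2.INTER_CUBIC)
cv2.imwrite('pics/crop_d.png',b)
E
```

```text
(no output)
```

View pics/crop_s.png

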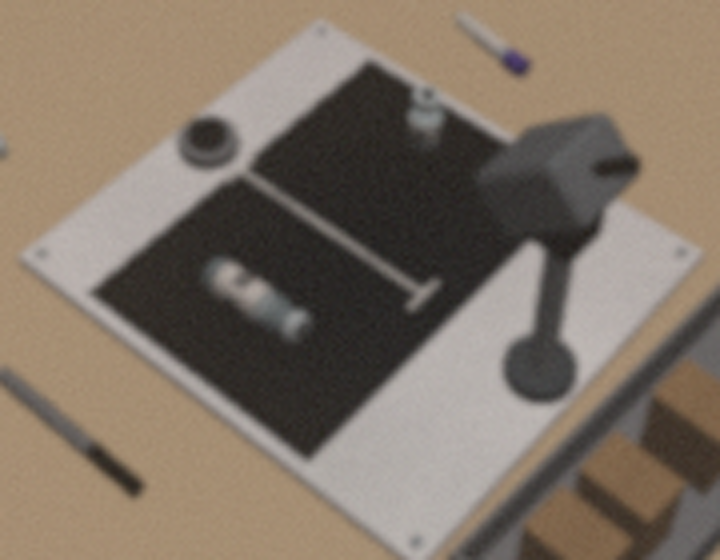

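View pics/crop_d.png

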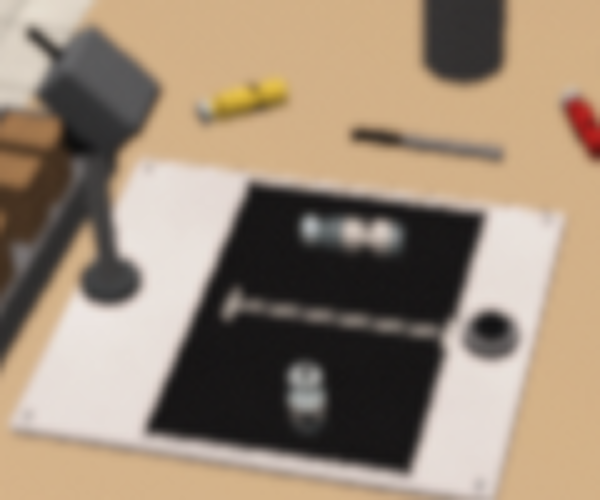

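The crops confirm it. Clear vial with white label, cap end away from the robot: bottom (210,270) and cap (303,322) in the scene crop. Line from (245,175) to (425,295), key top (208,132), short vial at (427,120) on the far side of the line.

```bash
python3 - <<'E'
from h import *
c=np.load('pics/scene0.npz');s=np.load('pics/side0.npz')
def S(p):return plane(c,p[0]/4+190-.4,p[1]/4+180-.4,p[2])[0]
def D(p):return plane(s,p[0]/5+205-.4,p[1]/5+140-.4,p[2])[0]
for n,a,b in [('near',(245,175,.01),(445,333,.01)),('far',(424,296,.01),(233,304,.01)),('key',(208,132,.031),(491,327,.031)),('vbot',(208,268,.0215),(402,236,.0215)),('vcap',(305,322,.0215),(303,230,.0215)),('short',(424,95,.057),(303,375,.057)),
 ('corner-l',(322,20,.01),(497,497,.01)),('corner-r',(22,258,.01),(565,213,.01))]:
    print(n,S(a).round(4),D(b).round(4))
# line by mask: brighter pixels inside dark mat around line, scene & side
for cam,fn,(p0,p1) in ((c,S,((245,175),(424,296))),(s,D,((445,333),(233,304)))):
    pass
from plant import get_state
print(R.from_quat(get_state()['tcp_rot']).as_matrix().round(3))
E
```

```text
near [ 0.5379 -0.0459  0.01  ] [ 0.532  -0.0459  0.01  ]
far [ 0.6988 -0.0364  0.01  ] [ 0.6937 -0.0359  0.01  ]
key [ 0.504  -0.0484  0.031 ] [ 0.4958 -0.0388  0.031 ]
vbot [ 0.5862 -0.1256  0.0215] [ 0.5882 -0.131   0.0215]
vcap [ 0.6629 -0.1119  0.0215] [ 0.6639 -0.1184  0.0215]
short [0.6046 0.0654 0.057 ] [0.6039 0.0692 0.057 ]
corner-l [0.4669 0.1043 0.01  ] [0.4568 0.1033 0.01  ]
corner-r [ 0.4835 -0.2014  0.01  ] [ 0.4757 -0.2033  0.01  ]
[[ 0.946  0.325 -0.   ]
 [ 0.325 -0.946  0.002]
 [ 0.    -0.002 -1.   ]]
```

```bash
python3 -m crank '[[[536,-319,0],-80.7,190],[[536,-319,0],-80.7,190],[[536,-319,0],-80.7,190],[[536,-319,0],-80.7,190],[[536,-319,0],-80.7,190],[[536,-319,0],-80.7,190],[[536,-319,0],-80.7,190],[[536,-319,0],-80.7,190],[[536,-319,0],-80.7,190],[[536,-319,0],-80.7,190]]' 20
cat > st.py <<'E'
from h import *
from plant import get_state
import sys
s=get_state();M=R.from_quat(s['tcp_rot']).as_matrix()
p=np.array(s['eef_pos']);print('t',round(s['time'],2),'p',p.round(4),'xhead',round(float(np.degrees(np.arctan2(M[1,0],M[0,0]))),2),'z',M[:,2].round(3),'F',np.round(s['contact_force'],2),'open',round(s['opening'],3))
if len(sys.argv)>3:
    print('tool shift mm',(M.T@(np.array(list(map(float,sys.argv[1:4])))-p)*1000).round(1))
E
python3 st.py 0.622 -0.162 0.1
```

```text
time: 1.1
eef_pos: [0.5434, -0.255, 0.2309]
tcp_rot: [0.644, 0.765, -0.0, -0.0]
contact_force: [0.5, -0.5, -0.0]
opening: 0.252
finger_force: 0.0
t 1.1 p [ 0.5434 -0.255   0.2309] xhead 99.88 z [-0.  0. -1.] F [ 0.47 -0.51 -0.03] open 0.252
tool shift mm [ 78.1  93.5 130.9]
```

```bash
python3 -m crank '[[[40,47,0],0,190],[[78,93,20],0,190],[[78,93,60],0,190],[[78,93,100],0,190],[[78,93,120],0,190],[[78,93,120],0,190]]'
python3 st.py; python3 - <<'E'
from h import *
from plant import read_camera
c=read_camera('wrist');np.savez('pics/w1.npz',**c);print(c['origin'],c['vfov'])
cv2.imwrite('pics/w1.png',c['frame'])
E
```

```text
time: 1.7
eef_pos: [0.618, -0.1627, 0.1057]
tcp_rot: [0.645, 0.764, -0.001, -0.005]
contact_force: [-0.3, -0.3, -0.2]
opening: 0.257
finger_force: 0.0
t 1.7 p [ 0.618  -0.1627  0.1057] xhead 99.69 z [-0.01   0.004 -1.   ] F [-0.31 -0.26 -0.19] open 0.257
[ 0.60484467 -0.08082754  0.24883405] 65.70646984690485
```

View pics/w1.png

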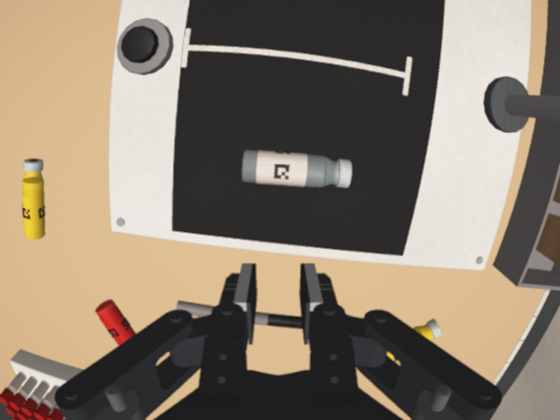

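The wrist view shows the vial from bottom (243,166) to cap end (352,173). The line ticks are at (186,48) and (407,76), and the key top at (139,44). The two fingertips are at the bottom, gap about 20 mm.

```bash
cat > w.py <<'E'
from h import *
def meas(c,near,far,bot,cap,key=None):
    g=lambda p,z:plane(c,p[0],p[1],z,True)[0]
    a,b=g(near,.01),g(far,.01);L=(a+b)/2;d=(b-a)/np.linalg.norm(b-a)
    v,w=g(bot,.0215),g(cap,.0215);e=(w-v)/np.linalg.norm(w-v);m=v+.0285*e
    n=np.array([-d[1],d[0],0])
    print('line mid',L.round(4),'len',np.linalg.norm(b-a).round(4),'head',np.degrees(np.arctan2(d[1],d[0])).round(2))
    print('vial mid',m.round(4),'len',np.linalg.norm(w-v).round(4),'head',np.degrees(np.arctan2(e[1],e[0])).round(2),'in line x,y mm',(1e3*(m-L)@d).round(1),(1e3*(m-L)@n).round(1))
    if key: k=g(key,.031);print('key',k.round(4),'exp',(L-.114*d).round(4))
E
python3 - <<'E'
from w import *
meas(np.load('pics/w1.npz'),(186,48),(407,76),(243,166),(352,173),(139,44))
E
python3 st.py
```

```text
line mid [ 0.6105 -0.0403  0.01  ] len 0.1657 head 3.15
vial mid [ 0.6134 -0.122   0.0215] len 0.0784 head 6.42 in line x,y mm -1.5 -81.8
key [ 0.4987 -0.0468  0.031 ] exp [ 0.4966 -0.0465  0.01  ]
t 1.75 p [ 0.6197 -0.1637  0.1089] xhead 99.67 z [-0.005  0.002 -1.   ] F [-0.13 -0.72 -0.13] open 0.255
```

```bash
python3 -m crank '[[[0,0,40],2.7,190],[[0,0,75],2.7,190],[[0,0,90],2.7,190],[[0,0,95],2.7,190],[[0,0,95],2.7,190],[[0,0,95],2.7,190]]'
python3 st.py
```

```text
time: 2.35
eef_pos: [0.6229, -0.1653, 0.0188]
tcp_rot: [0.663, 0.749, 0.001, 0.002]
contact_force: [1.3, -0.3, 0.9]
opening: 0.258
finger_force: 0.0
t 2.35 p [ 0.6229 -0.1653  0.0188] xhead 96.95 z [ 0.004 -0.002 -1.   ] F [ 1.29 -0.27  0.85] open 0.258
```

```bash
python3 -m crank '[[[5,0,0],0,190],[[10,0,0],0,190],[[13,0,0],0,190],[[16,0,0],0,190],[[19,0,0],0,190],[[22,0,0],0,190],[[25,0,0],0,190],[[28,0,0],0,190],[[31,0,0],0,190],[[34,0,0],0,190]]'
python3 st.py;python3 -m crank '[[[2,0,0],0,190],[[4,0,0],0,190],[[6,0,0],0,190],[[8,0,0],0,190],[[10,0,0],0,190],[[10,0,0],0,190],[[10,0,0],0,190]]'
python3 st.py; python3 - <<'E'
from h import *
from plant import read_camera
c=read_camera('wrist');np.savez('pics/w2.npz',**c)
cv2.imwrite('pics/w2.png',c['frame'])
E
```

```text
time: 3.35
eef_pos: [0.617, -0.1305, 0.0163]
tcp_rot: [0.663, 0.749, -0.0, -0.0]
contact_force: [0.1, 0.7, -0.6]
opening: 0.254
finger_force: 0.0
t 3.35 p [ 0.617  -0.1305  0.0163] xhead 96.95 z [-0. -0. -1.] F [ 0.1   0.7  -0.63] open 0.254
time: 4.05
eef_pos: [0.6158, -0.1208, 0.0163]
tcp_rot: [0.663, 0.749, -0.0, 0.0]
contact_force: [-0.9, 0.2, 0.3]
opening: 0.257
finger_force: 0.0
t 4.05 p [ 0.6158 -0.1208  0.0163] xhead 96.96 z [-0. -0. -1.] F [-0.9   0.22  0.32] open 0.257
```

View pics/w2.png

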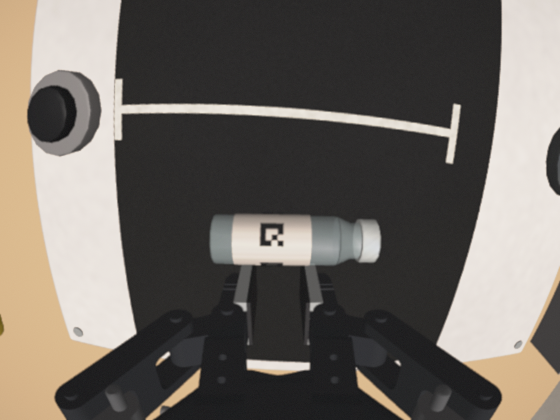

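The vial (bottom (211,238), cap end (381,241)) is against both fingertips and parallel to them. The line ticks are at (118,109) and (453,133).

```bash
python3 - <<'E'
from w import *
meas(np.load('pics/w2.npz'),(118,109),(453,133),(211,238),(381,241),(51,113))
E
python3 st.py
```

```text
line mid [ 0.6103 -0.0396  0.01  ] len 0.1662 head 3.14
vial mid [ 0.6097 -0.0972  0.0215] len 0.0804 head 5.73 in line x,y mm -3.7 -57.5
key [ 0.5008 -0.0452  0.031 ] exp [ 0.4965 -0.0459  0.01  ]
t 4.1 p [ 0.6159 -0.1208  0.0163] xhead 96.95 z [ 0. -0. -1.] F [ 0.51 -0.81  0.1 ] open 0.253
```

```bash
python3 -m crank '[[[3,0,0],0.4,190],[[6,0,0],0.8,190],[[9,0,0],1.2,190],[[12,0,0],1.6,190],[[15,0,0],2,190],[[18,0,0],2.4,190],[[21,0,0],2.8,190],[[24,0,0],3.2,190],[[27,0,0],3.5,190],[[30,0,0],3.8,190]]'
python3 -m crank '[[[3,0,0],0,190],[[6,0,0],0,190],[[9,0,0],0,190],[[12,0,0],0,190],[[15,0,0],0,190],[[17,0,0],0,190],[[19,0,0],0,190],[[20,0,0],0,190],[[20,0,0],0,190],[[20,0,0],0,190]]'
python3 st.py; python3 - <<'E'
from h import *
from plant import read_camera
c=read_camera('wrist');np.savez('pics/w3.npz',**c)
cv2.imwrite('pics/w3.png',c['frame'])
E
```

```text
time: 5.1
eef_pos: [0.6122, -0.0908, 0.0163]
tcp_rot: [0.688, 0.726, -0.0, -0.0]
contact_force: [-0.7, 1.0, -0.4]
opening: 0.258
finger_force: 0.0
time: 6.1
eef_pos: [0.6111, -0.0711, 0.0163]
tcp_rot: [0.687, 0.726, 0.0, 0.0]
contact_force: [0.2, -0.4, 0.1]
opening: 0.255
finger_force: 0.0
t 6.1 p [ 0.6111 -0.0711  0.0163] xhead 93.15 z [ 0.  0. -1.] F [ 0.18 -0.39  0.07] open 0.255
```

View pics/w3.png

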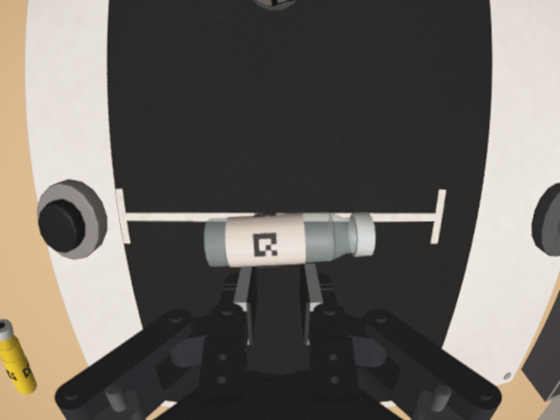

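The vial (bottom (206,242), cap end (374,234)) is just short of the line; ticks at (123,216) and (437,216).

```bash
python3 - <<'E'
from w import *
meas(np.load('pics/w3.npz'),(123,216),(437,216),(206,242),(374,234),(61,226))
E
python3 st.py
```

```text
line mid [ 0.6101 -0.0396  0.01  ] len 0.1655 head 3.21
vial mid [ 0.604  -0.0474  0.0215] len 0.0791 head 6.06 in line x,y mm -6.6 -7.4
key [ 0.5007 -0.0437  0.031 ] exp [ 0.4963 -0.046   0.01  ]
t 6.15 p [ 0.6111 -0.0712  0.0163] xhead 93.15 z [ 0. -0. -1.] F [-0.52  0.69 -0.75] open 0.254
```

```bash
python3 -m crank '[[[2,0,0],0,190],[[4,0,0],0,190],[[5.5,0,0],0,190],[[6.5,0,0],0,190],[[7.5,0,0],0,190],[[7.5,0,0],0,190],[[7.5,0,0],0,190],[[7.5,0,0],0,190]]'
python3 -m crank '[[[-1,0,0],0,190],[[-3,0,0],0,190],[[-8,0,0],0,190],[[-20,0,0],0,190],[[-30,0,-15],0,190],[[-30,0,-50],0,190],[[-30,0,-80],0,190],[[-30,0,-80],0,190],[[-30,0,-80],0,190]]'
python3 st.py; python3 - <<'E'
from h import *
from plant import read_camera
c=read_camera('wrist');np.savez('pics/w4.npz',**c)
cv2.imwrite('pics/w4.png',c['frame'])
E
```

```text
time: 6.95
eef_pos: [0.6107, -0.0636, 0.0163]
tcp_rot: [0.687, 0.726, -0.0, -0.0]
contact_force: [-0.1, 0.1, 0.3]
opening: 0.258
finger_force: 0.0
time: 7.85
eef_pos: [0.6133, -0.0946, 0.0985]
tcp_rot: [0.688, 0.726, 0.001, 0.002]
contact_force: [-0.0, 0.8, 0.4]
opening: 0.253
finger_force: 0.0
t 7.85 p [ 0.6133 -0.0946  0.0985] xhead 93.11 z [ 0.003 -0.001 -1.   ] F [-0.    0.82  0.36] open 0.253
```

View pics/w4.png

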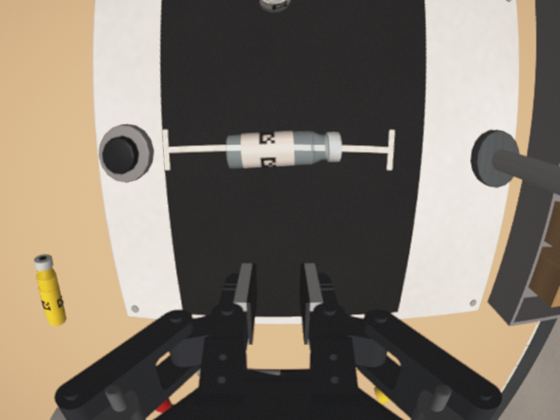

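The vial now lies on the line: bottom (228,151), cap (342,147), ticks (166,150) and (391,150). Key top at (121,155).

```bash
python3 - <<'E'
from w import *
meas(np.load('pics/w4.npz'),(166,150),(391,150),(228,151),(342,147),(121,155))
E
python3 st.py 0.498 -0.0465 0.06
```

```text
line mid [ 0.6106 -0.0402  0.01  ] len 0.1666 head 3.15
vial mid [ 0.6044 -0.0401  0.0215] len 0.078 head 5.34 in line x,y mm -6.1 0.4
key [ 0.5    -0.0453  0.031 ] exp [ 0.4967 -0.0464  0.01  ]
t 7.9 p [ 0.6122 -0.0941  0.0968] xhead 93.12 z [ 0. -0. -1.] F [ 0.35  0.38 -0.5 ] open 0.256
tool shift mm [  53.8 -111.5   36.7]
```

```bash
python3 -m crank '[[[25,-50,0],0,255],[[54,-95,0],0,255],[[54,-112,10],0,255],[[54,-112,37],0,255],[[54,-112,50],0,255],[[54,-112,60],0,255],[[54,-112,60],0,255],[[54,-112,60],0,255]]'
python3 st.py 0.498 -0.046 0.031
```

```text
time: 8.7
eef_pos: [0.4982, -0.0461, 0.0364]
tcp_rot: [0.687, 0.726, -0.0, -0.0]
contact_force: [0.5, -0.1, 0.8]
opening: 0.007
finger_force: 0.0
t 8.7 p [ 0.4982 -0.0461  0.0364] xhead 93.14 z [-0.  0. -1.] F [ 0.49 -0.11  0.81] open 0.007
tool shift mm [ 0.1 -0.2  5.4]
```

```bash
python3 -m crank '[[[0,0,3],0,255],[[0,0,5],0,255],[[0,0,7],0,255],[[0,0,8.5],0,255],[[0,0,9.5],0,255],[[0,0,9.5],0,255],[[0,0,9.5],0,255]]'
python3 st.py
```

```text
time: 9.4
eef_pos: [0.4982, -0.046, 0.0274]
tcp_rot: [0.687, 0.726, 0.0, 0.001]
contact_force: [0.4, 0.9, 3.8]
opening: -0.004
finger_force: 1.5
t 9.4 p [ 0.4982 -0.046   0.0274] xhead 93.15 z [ 0.001 -0.    -1.   ] F [0.35 0.85 3.77] open -0.004
```

```bash
python3 -m crank '[[[0,0,0.7],0,255],[[0,0,1.4],0,255],[[0,0,1.9],0,255],[[0,0,1.9],0,255],[[0,0,1.9],0,255]]'
python3 st.py
```

```text
time: 9.9
eef_pos: [0.4982, -0.046, 0.026]
tcp_rot: [0.687, 0.726, 0.0, 0.0]
contact_force: [-0.5, 0.3, 7.5]
opening: -0.0
finger_force: 4.1
t 9.9 p [ 0.4982 -0.046   0.026 ] xhead 93.16 z [ 0.001 -0.    -1.   ] F [-0.48  0.26  7.5 ] open -0.0
```

Force is above 4 N and the height matches the stop at 26 mm. I'll press a touch more to confirm, then let go and retreat upward.

```bash
python3 -m crank '[[[0,0,0.6],0,255],[[0,0,0.6],0,255],[[0,0,0.6],0,255]]'
python3 -m crank '[[[0,0,-2],0,255],[[0,0,-6],0,255],[[0,0,-15],0,255],[[0,0,-45],0,255],[[0,0,-85],0,255],[[-50,0,-100],0,190],[[-80,40,-100],0,190],[[-100,80,-90],0,190],[[-115,100,-80],0,190],[[-115,100,-80],0,190]]'
python3 -m crank '[[[0,0,0],0,190],[[0,0,0],0,190],[[0,0,0],0,190]]'
python3 - <<'E'
from h import *
from plant import read_camera
c=read_camera('wrist');np.savez('pics/w5.npz',**c)
cv2.imwrite('pics/w5.png',c['frame'])
E
```

```text
time: 10.2
eef_pos: [0.4983, -0.046, 0.0259]
tcp_rot: [0.687, 0.726, 0.0, 0.0]
contact_force: [-2.8, -0.2, 11.3]
opening: 0.002
finger_force: 5.9
time: 11.2
eef_pos: [0.6039, -0.1563, 0.1021]
tcp_rot: [0.688, 0.726, -0.001, -0.002]
contact_force: [-0.2, 0.6, -1.0]
opening: 0.254
finger_force: 0.0
time: 11.5
eef_pos: [0.6029, -0.1543, 0.1047]
tcp_rot: [0.687, 0.726, -0.0, -0.0]
contact_force: [0.3, -0.3, 0.4]
opening: 0.26
finger_force: 0.0
```

View pics/w5.png

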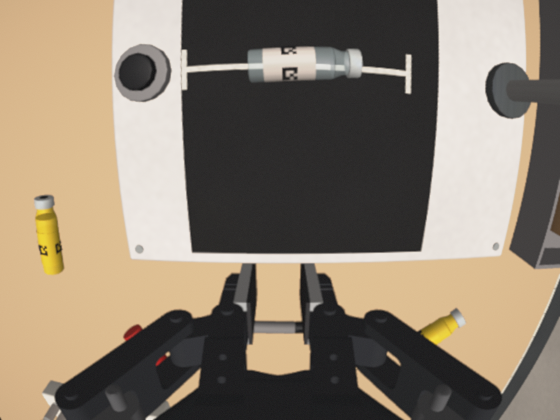

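The vial still lies on the line (bottom (249,66), cap (361,63), ticks (184,69) and (408,74)), the key is up at (138,72), and the robot is clear of everything.

```bash
python3 -c "
from plant import ctrl
print(ctrl.sign_off())"
```

```text
the job is handed in; nothing more can be done
None
```

I rolled the vial onto the line (about 0.4 mm off centre across it, 6 mm along it and 2° askew), pressed the read key to its stop and released it, then handed the job in at about 11.6 s; sign-off gave no verdict.

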